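Size a shaping dowel in the ring gauge

ROBOT

A 6-joint arm with a two-finger parallel gripper is mounted at the origin on a cart in front of the work surface, level with it; the furniture and walls round the work are solid. World frame = base frame: x ahead of the robot, y to its left, z up, the work surface at z = 0. Lengths are in m, angles in rad, forces in N, time in s.
With the tool pointing down it reaches from about 0.15 to 0.775 m from the base axis. Payload 6.1 kg.
Tool frame: the origin (TCP) lies on the centre line of the jaws, within the pads' length; the fingertips stand 11 mm ahead of it and the grasp point (between the pads) lies 8 mm behind it; z points along the fingers, x is the direction in which the jaws open and shut, and the axes are right-handed (so a half turn about z gives the same grasp; the last joint's range is limited). The gripper opens to 85 mm and grips with 20 to 120 N. Pads are 22 mm wide; open, the fingers measure 114 mm over their backs; the gripper's body (76 mm by 85 mm) begins 54 mm behind the grasp point. The pads swing forward as they close: fully open they stand 13 mm farther back than shut.
Start: joints at [0, 0.126, -0.04, 1.405, 0, 1.571], TCP at [0.525, -0, 0.242] pointing down, gripper open.
Joint ranges: [-2.72, 2.72], [-0.95, 1.95], [-1.27, 1.35], [-1.78, 2.02], [-1.46, 1.47], [-3.14, 3.14]. Speed limits (rad/s): [2.39, 2.39, 3.01, 3.14, 3.14, 3.14].

INTERFACE

Orientations are given as [roll, pitch, yaw] about the fixed x, y, z axes, in that order (R = Rz(yaw) Ry(pitch) Rx(roll)).
In Python, from workcell import read_state, eyes, arm gives the robot as it stands.
- The arm moves only by the shell command python3 -m inch 'ROWS' [OPENING]. ROWS is JSON, a list of rows, each a list of 6 numbers: the shift along the tool's x, y, z in cm, then the turn, a rotation vector about the tool's x, y, z in rad. A call has 1 to 10 rows; each row is the pose to reach, as a shift and turn from the pose commanded when the call began, along the tool's axes at that moment; what a row does not reach only later rows make up. A row lasts 1/12 s, in which the tool goes at most 41.7 mm and 7.16 degrees, less where a joint would pass 70% of its speed; a pose out of reach is approached as far as the arm can. A call with a gripper value outside its range is refused whole. OPENING is the opening, from 0 (shut) to 1 (fully open), set as the call begins (- or left out, the last holds). The fingers move at their own pace and stop on an object; the grip force is fixed at half the most. Time passes only in rows, so rows that repeat a pose let the fingers close. It gives the time, the measured TCP pose, the force and the opening at its end, in the units of the state.
- read_state(): the state, without advancing time (a new reading comes with each control period).
- eyes.get_image(name): name is "scene" or "side" or "wrist"; returns a dict with "pixels" (384x512x3 uint8, red, green, blue), "range_z" (384x512 float32, m along the optical axis (not along the pixel's ray), 0 where there is no reading), "intrinsics" (3x3 intrinsics, pixels), "R" (3x3) and "t" (3): a world point X has camera coordinates R X + t; the wrist camera has in their place "mount" (4x4, takes a point from camera to tool coordinates, whose origin is the TCP and whose axes are the tool frame's). Camera axes: x right, y down, z forward; pixel columns grow to the right and rows downward; lengths in m; the calibration is good to about 2 mm. A picture is of the moment at which its call begins: read the wrist's pose just before it.
- arm.finish_job(): hands the job in, once; it reports no verdict.
The state is a dict: "time": time; "joint_pos": joint angles; "joint_vel": joint speeds; "effort": joint torques, N m; "ee_pos": TCP position; "eef_rot": TCP orientation; "ft_force": force on the tool from outside, world axes, zero at the start; "ft_torque": the same for the moment, N m; "gripper_width": finger opening in m.
Only numpy, scipy, OpenCV 4.12 (cv2) and the standard library are available. Lean on these libraries where they do the work, as an engineer would, in place of code of your own. Each camera call takes 0.05 s, during which the arm holds its last target. There are 200 camera calls.

TASK

Pick up the wooden shaping dowel that lies in the slot of the rest nearer to you and slide it gently, end first, through the row of steel rings from the largest ring on, until a ring that is too small stops it. Lean on it there for about a second with a light push of about 8 N, and never press dowel and gauge together with more than 18 N, then let go and leave it lying there in the rings. Leave the other dowel in its slot and do not disturb the things around.

Things in the scene. Friction and masses are not known exactly. Their poses are not given: they have to be found in the camera images.
- gauge: fixed, rigid gauge: four upright steel rings in a row on a wooden bar 30 mm high, 54 wide, from x = -7 to 147 mm. Origin: on the worktop straight below the mouth of the first, largest ring; x = level direction of insertion toward the smaller rings, z up. Bores run along x, centred on y = 0, all with their lowest line at z = 34 mm. Each ring 8 mm thick along x, walls 5 mm; tallest top z = 77 mm
- ring1 (a point): mouth of ring 1 at the middle of its bore: bore 38 mm, front face at gauge x = 0
- ring2 (a point): mouth of ring 2 at the middle of its bore: bore 34 mm, front face at gauge x = 55 mm
- plate3: fixed metal plate on the gauge's bar that carries ring 3 (bore 27 mm, stops the 31 mm dowel). The ring is clamped fast somewhere along the plate: its front face may be anywhere from gauge x = 95 to 107 mm, not told, to be felt. Origin: on the worktop level at gauge x = 101 mm
- plate4: fixed metal plate on the gauge's bar that carries ring 4 (bore 17 mm, stops the 24 mm dowel). The ring is clamped fast somewhere along the plate: its front face may be anywhere from gauge x = 120 to 132 mm, not told, to be felt. Only 48 mm of the dowel may then stay outside ring 1, so hold a dowel within its last 40 mm. Origin: worktop level, gauge x = 126 mm
- rest: fixed wooden rest with two V slots 100 mm apart in which the dowels lie level. Origin: centre of its underside; x along the dowels, y across, near slot at y = +50 mm. 90 degree V, bottom line at z = 28 mm: the dowel's centre line lies 45 mm (24 mm dowel) or 50 mm (31 mm dowel) above the worktop. V rails 46 mm high at x = -26 to 26 mm: both dowel ends stand out 64 mm freely
- slot_near (a point): centre of the slot nearer to the robot, 45 mm above the worktop
- slot_far (a point): centre of the slot farther from the robot, 45 mm above the worktop
- dowel_a_mid (a point): round solid wooden dowel, 180 mm long, ends bevelled 2 mm; one of the two dowels is 24 mm thick and the other 31 mm, and either may lie in either slot. Point: centre of the dowel; its x axis runs along the dowel (both ends alike). About 0.09 kg
- dowel_b_mid (a point): round solid wooden dowel, 180 mm long, ends bevelled 2 mm; one of the two dowels is 24 mm thick and the other 31 mm, and either may lie in either slot. Point: centre of the dowel; its x axis runs along the dowel (both ends alike). About 0.09 kg
- glass: clear drinking glass, 81 mm across, 93 mm tall, loose bystander; origin: centre of its underside
- shaker: glass sugar shaker with grey top, 44 mm across, 90 mm tall, loose bystander; origin: centre of its underside
- lids: short stack of black cup lids, 86 mm across, 39 mm tall, loose bystander; origin: centre of its underside
- dowel_a: the same dowel as a body; origin at its centre, as the point of that name
- dowel_b: the same dowel as a body; origin at its centre, as the point of that name

How it is judged:
By the outcome, as a careful person would: the job done as asked, in the order asked, and still so for the second after the job is handed in, with the robot touching nothing.
It also fails if it takes over 51 s, if anything falls off the work surface, if the arm or the gripper's body presses on something with over 40 N, if the wrist force passes 120 N, or if a joint passes its speed limit or range.

## Working session

There is one attempt and no reset: what is moved stays moved. The work goes in short steps, Python scripts to look and compute and a shell command to move; the robot and the scene stay as the last step left them, time stands still between calls to the robot, and variables do not carry over. Pictures are saved under pics/ and viewed, about 8 in all and at most 12, crops included, and the job is handed in when it is done.

```bash
ls; mkdir -p pics; python3 - <<'E'
from workcell import read_state, eyes
import cv2, numpy as np, pickle
s=read_state(); print(s['time'],s['ee_pos'],s['eef_rot'],s['gripper_width'],s['ft_force'])
d={}
for n in ['scene','side','wrist']:
    i=eyes.get_image(n); d[n]=i
    print(n,i['intrinsics'].tolist(),[ (k,np.round(i[k],3).tolist()) for k in ('R','t','mount') if k in i], (i['range_z']>0).mean())
pickle.dump(d,open('d0.pkl','wb'))
cv2.imwrite('pics/scene0.png',d['scene']['pixels'][...,::-1]); cv2.imwrite('pics/side0.png',d['side']['pixels'][...,::-1])
E
```

```text
pics
0.0 [5.24597526e-01 1.32555633e-05 2.41516779e-01] [-3.14155674e+00  1.61067338e-03  5.64996320e-05] 0.08534567815583928 [ 0.86705278  0.19634111 -0.65571049]
scene [[397.56107466394343, 0.0, 252.98604990005936], [0.0, 397.56107466394343, 193.036953942833], [0.0, 0.0, 1.0]] [('R', [[0.525, -0.851, -0.001], [-0.453, -0.279, -0.847], [0.72, 0.446, -0.532]]), ('t', [-0.22, 0.308, 0.963])] 0.9961802164713541
side [[475.15681807565585, 0.0, 244.08511448670532], [0.0, 475.15681807565585, 191.31667888306293], [0.0, 0.0, 1.0]] [('R', [[0.843, -0.537, -0.024], [-0.305, -0.441, -0.844], [0.443, 0.719, -0.535]]), ('t', [-0.416, 0.228, 1.112])] 0.9960734049479166
wrist [[343.133492495504, 0.0, 249.97850625196756], [0.0, 343.133492495504, 193.3874050873072], [0.0, 0.0, 1.0]] [('mount', [[1.0, 0.0, -0.0, 0.0], [-0.0, 0.964, 0.264, -0.066], [0.0, -0.264, 0.964, -0.13], [0.0, 0.0, 0.0, 1.0]])] 0.9959615071614584
```

View pics/scene0.png

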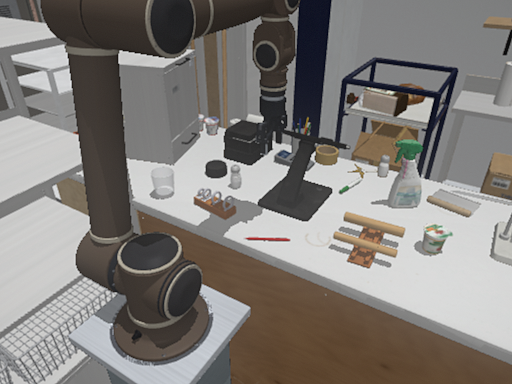

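View pics/side0.png

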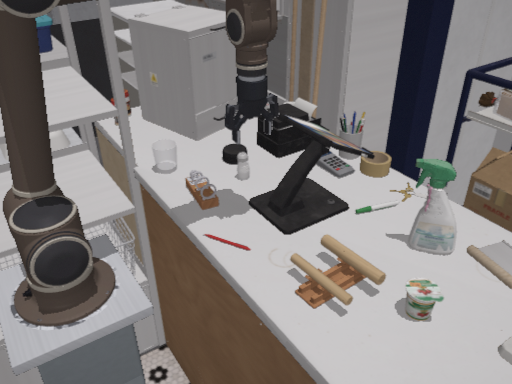

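The scene view shows the rest with two dowels at about (365,238), the near one at (365,245). The gauge is at (215,205), with the glass, lids and shaker behind it and a black stand at (297,185). The side view shows the gauge at (202,192) and the dowels at (320,278) and (351,258). Next I'll make close crops and a metric top map.

```bash
cat > h.py <<'E'
import numpy as np, cv2
from scipy.spatial.transform import Rotation as Ro
def cloud(im, ee=None, rot=None):
    K=im['intrinsics']; z=im['range_z'].astype(float); v,u=np.mgrid[:384,:512]
    P=np.stack([(u-K[0,2])/K[0,0]*z,(v-K[1,2])/K[1,1]*z,z],-1)
    if 'mount' in im and ee is not None:
        M=im['mount']; P=P@M[:3,:3].T+M[:3,3]
        return P@Ro.from_euler('xyz',rot).as_matrix().T+ee
    return (P-im['t'])@im['R']
def rect(name,P,m):
    p=P[m]; r=cv2.minAreaRect(p[:,:2].astype(np.float32)*1000); print(name,m.sum(),np.round(r[0],1),np.round(r[1],1),round(r[2],1),'z',np.round(np.percentile(p[:,2]*1000,[2,50,98]),1))
    return r
E
python3 - <<'E'
from h import *
import pickle
d=pickle.load(open('d0.pkl','rb'))
top=np.zeros((600,800,3),np.uint8)  # 2mm? x:0.1..0.9 , y: -0.75..0.5
zb=np.full((600,800),-1.)
for n in ['scene','side']:
    im=d[n]; P=cloud(im); hsv=cv2.cvtColor(im['pixels'],cv2.COLOR_RGB2HSV)
    ok=(im['range_z']>0)&(P[...,2]>-.02)&(P[...,2]<.3)&(P[...,0]>.15)&(P[...,0]<.95)
    for p,c in zip(P[ok],im['pixels'][ok]):
        r=int(590-(p[0]-.15)*700); k=int(400-p[1]*700)
        if 0<=r<600 and 0<=k<800 and p[2]>zb[r,k]: zb[r,k]=p[2]; cv2.circle(top,(k,r),1,tuple(int(x) for x in c[::-1]),-1)
    H,S,V=[hsv[...,i].astype(int) for i in range(3)]
    w=ok&(H<20)&(S>70)&(P[...,2]>.012)&(P[...,2]<.12)
    nn,lab,st,ce=cv2.connectedComponentsWithStats(w.astype(np.uint8))
    for i in range(1,nn):
        if st[i,4]>60:
            m=lab==i; print(n,st[i],np.round(ce[i]),np.median(hsv[m],0)); rect('  ',P,m)
for y in np.arange(-.5,.51,.1): cv2.putText(top,f'{y:.1f}',(int(400-y*700),598),0,.4,(0,255,255))
for x in np.arange(.2,.91,.1): cv2.putText(top,f'{x:.1f}',(0,int(590-(x-.15)*700)),0,.4,(0,255,255))
cv2.imwrite('pics/top.png',top)
a=cv2.resize(d['scene']['pixels'][175:225,180:250],None,fx=5.6,fy=5.6,interpolation=cv2.INTER_CUBIC)
b=cv2.resize(d['side']['pixels'][160:215,170:247],None,fx=5.1,fy=5.1,interpolation=cv2.INTER_CUBIC)
c=cv2.resize(d['scene']['pixels'][205:270,325:410],None,fx=4.6,fy=4.3,interpolation=cv2.INTER_CUBIC)
e=cv2.resize(d['side']['pixels'][230:305,285:390],None,fx=3.7,fy=3.7,interpolation=cv2.INTER_CUBIC)
f=lambda q:cv2.resize(q,(400,290))
cv2.imwrite('pics/crop.png',np.vstack([np.hstack([f(a),f(b)]),np.hstack([f(c),f(e)])])[...,::-1])
E
```

```text
scene [194 197  42  20 318] [215. 207.] [ 11. 100. 107.]
   318 [447.4 176. ] [152.3  59.5] 86.4 z [12.4 26.5 31.8]
scene [ 334  212   71   53 1301] [369. 236.] [ 17.  93. 162.]
   1301 [ 520.5 -333.1] [165.9 177.1] 3.4 z [16.7 52.4 65.1]
side [361 159  11  14  72] [365. 166.] [ 19.  96. 114.]
   72 [944.9  -8.2] [ 9.8 43.2] 0.6 z [14.2 28.5 47.4]
side [186 179  32  29 241] [201. 196.] [ 12. 129. 106.]
   241 [451.4 172. ] [153.   50.8] 81.7 z [12.3 25.3 31.1]
side [203 187  10   9  63] [207. 192.] [ 12. 129. 100.]
   63 [454.1 136.2] [67.  26.7] 62.4 z [25.2 28.8 34.8]
side [ 291  235   94   69 2241] [336. 272.] [ 16.  85. 157.]
   2241 [ 516.1 -334.5] [149.8 180.5] 3.2 z [13.9 50.8 64.1]
```

View pics/crop.png

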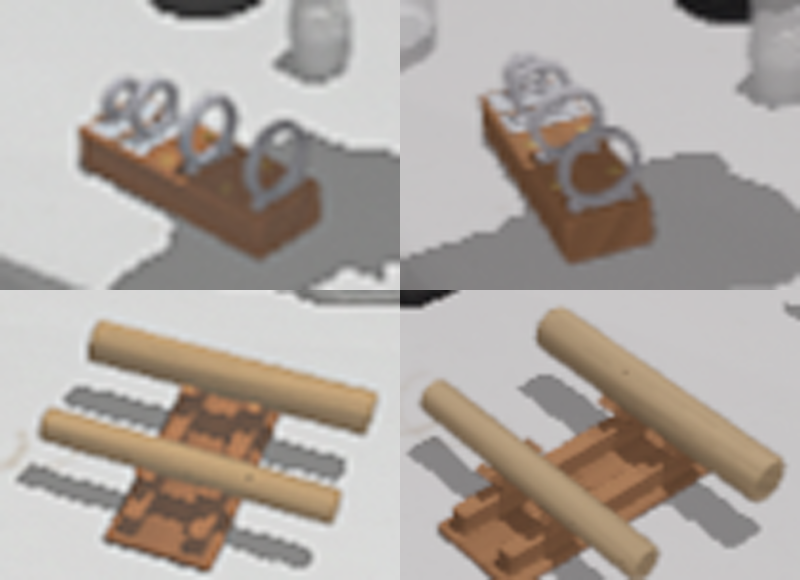

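View pics/top.png

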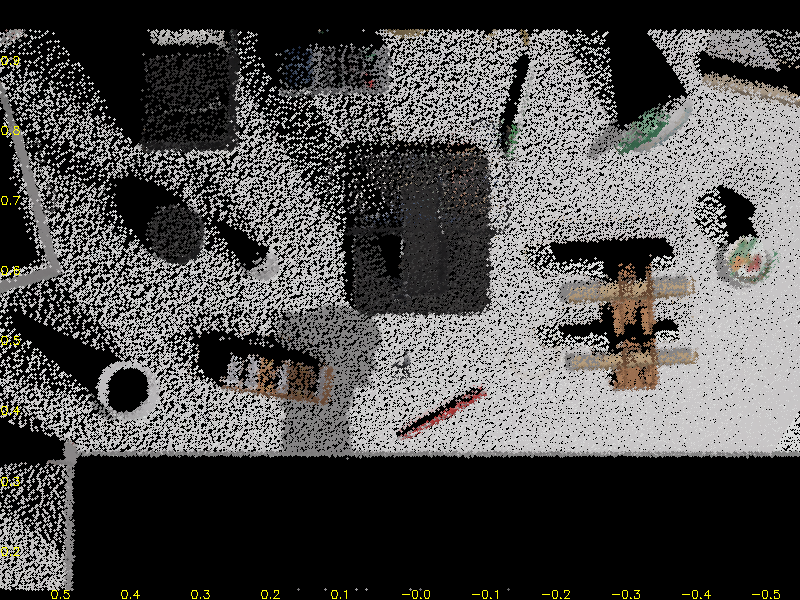

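The near dowel is the thinner one (24 mm), so ring 4 has to stop it. The largest ring is at the gauge's right-hand end, so insertion runs roughly along +y. I'll look from above the gauge first, then from above the dowel.

```bash
python3 -m inch '[[-1.5,-3.4,0.4,0,0,0],[-3,-6.8,0.8,0,0,0],[-4.5,-10.2,1.2,0,0,0],[-6,-13.6,1.6,0,0,0],[-7.5,-17,2,0,0,0],[-7.5,-17,2,0,0,0],[-7.5,-17,2,0,0,0],[-7.5,-17,2,0,0,0]]' 1
cat > look.py <<'E'
import sys,pickle
from h import *
from workcell import read_state, eyes
s=read_state(); im=eyes.get_image('wrist'); n=sys.argv[1]
pickle.dump((s,im),open(n+'.pkl','wb'))
P=cloud(im,s['ee_pos'],s['eef_rot'])
print(s['time'],np.round(s['ee_pos'],4),np.round(s['eef_rot'],4),np.round(s['joint_pos'],2))
cv2.imwrite('pics/'+n+'.png',im['pixels'][...,::-1])
E
python3 look.py g1
```

```text
time: 0.82
ee_pos: [0.4499, 0.17, 0.2222]
eef_rot: [3.141, 0.0, 0.001]
ft_force: [0.1, 0.7, 0.3]
gripper_width: 0.0853
0.8167 [0.4499 0.17   0.2222] [3.1411e+00 1.0000e-04 9.0000e-04] [ 0.36  0.04 -0.17  1.35 -0.    1.93]
```

View pics/g1.png

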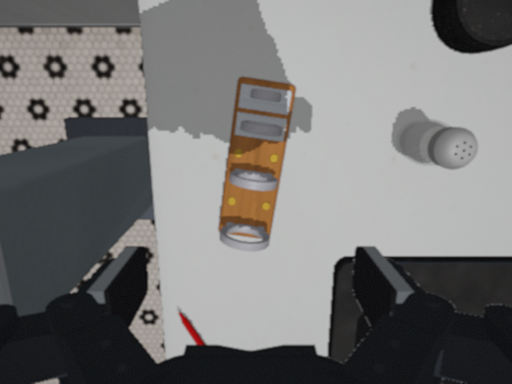

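The wrist view shows the bar from (245,230), the big-ring end, to (267,90). The rings sit at (245,236), (254,180), (262,128) and (268,95). I'll measure the bar's axis and the rings from depth.

```bash
python3 - <<'E'
from h import *; import pickle
s,im=pickle.load(open('g1.pkl','rb')); P=cloud(im,s['ee_pos'],s['eef_rot'])
X,Y,Z=[P[...,i] for i in range(3)]
tab=P[100:250,330:380].reshape(-1,3); print('table',tab[:,2].mean())
box=np.zeros(Z.shape,bool); box[60:260,205:310]=True
m=box&(Z>.012)&(Z<.04); r=rect('bar',P,m); print(np.round(cv2.boxPoints(r),1))
top=box&(abs(Z-.03)<.004); r=rect('bartop',P,top); print(np.round(cv2.boxPoints(r),1))
c,u=np.array(r[0]),None
hi=box&(Z>.044)
p=P[hi]*1000; print(len(p), p.max(0))
# axis by rect long side
b=cv2.boxPoints(r); e=[b[1]-b[0],b[2]-b[1]]; L=max(e,key=np.linalg.norm); u=L/np.linalg.norm(L); u*=np.sign(u[1]); v=np.array([-u[1],u[0]])
print('u',u,np.degrees(np.arctan2(u[1],u[0])))
a=(p[:,:2]-c)@u; w=(p[:,:2]-c)@v
hh,ed=np.histogram(a,bins=np.arange(-90,91,4)); print([(int(x),int(k)) for x,k in zip(ed,hh) if k])
for lo,hi_ in [(-85,-50),(-40,0),(5,30),(30,80)]:
    k=(a>lo)&(a<hi_); 
    if k.sum(): 
        t=k&(p[:,2]>p[k,2].max()-5)
        print(lo,k.sum(),'a',np.percentile(a[k],[2,50,98]).round(1),'w',np.percentile(w[k],[2,50,98]).round(1),'zmax',np.percentile(p[k,2],98).round(1),'topmean',p[t].mean(0).round(1))
# dowels from side/scene
d=pickle.load(open('d0.pkl','rb'))
for n in ['scene','side']:
    Q=cloud(d[n]); hsv=cv2.cvtColor(d[n]['pixels'],cv2.COLOR_RGB2HSV)
    m=(Q[...,2]>.048)&(Q[...,2]<.075)&(Q[...,1]<-.22)&(Q[...,1]>-.46)&(hsv[...,0]<25)&(hsv[...,1]>60)&(Q[...,0]<.53)&(Q[...,0]>.42)
    r=rect('near '+n,Q,m); print(cv2.boxPoints(r).round(1).tolist())
E
```

```text
table 0.00229294187425604
bar 7417 [453.9 176.6] [154.2  54. ] 81.6 z [25.7 28.9 36.3]
[[415.9 104.2]
 [469.3  96.3]
 [491.9 248.9]
 [438.5 256.8]]
bartop 6910 [453.8 177.1] [152.6  53.6] 81.6 z [26.7 28.8 33. ]
[[416.2 105.6]
 [469.2  97.7]
 [491.5 248.7]
 [438.5 256.5]]
1864 [477.10674068 244.18026415 352.40982014]
u [0.14599855 0.98928475] 81.60489
[(-74, 9), (-70, 197), (-66, 357), (-62, 2), (-18, 57), (-14, 222), (-10, 224), (30, 148), (34, 207), (38, 56), (54, 99), (58, 110), (62, 144), (66, 32)]
-85 565 a [-69.9 -64.8 -62.1] w [-22.3   0.5  22.4] zmax 76.1 topmean [444.4 112.   74.1]
-40 503 a [-15.  -10.5  -7.3] w [-20.1   0.5  20.5] zmax 72.0 topmean [452.2 166.1  70.3]
30 796 a [31.3 38.7 66.4] w [-16.5   2.6  16.4] zmax 352.4 topmean [450.  235.8 352.4]
near scene 352 [ 477.8 -335.1] [ 21.  178.2] 3.0 z [48.3 53.8 57.7]
[[462.70001220703125, -246.60000610351562], [472.0, -424.6000061035156], [493.0, -423.5], [483.70001220703125, -245.5]]
near side 529 [ 480.3 -336.6] [ 23.  179.2] 3.6 z [48.4 53.6 57.3]
[[463.20001220703125, -247.89999389648438], [474.3999938964844, -426.70001220703125], [497.29998779296875, -425.29998779296875], [486.1000061035156, -246.39999389648438]]
```

```bash
python3 -m inch '[[0.2,3,0,0,0,0],[0.4,6.5,0,0,0,0],[0.6,10.5,0,0,0,0],[0.8,14.5,0,0,0,0],[1,18.5,0,0,0,0],[1.3,22.5,0,0,0,0],[1.6,26.5,0,0,0,0],[1.8,30.5,0,0,0,0],[2,34.5,0,0,0,0],[2.2,38.5,0,0,0,0]]' 1
python3 -m inch '[[0.2,4,0.5,0,0,-0.01],[0.4,8,1.5,0,0,-0.02],[0.6,12,3,0,0,-0.04],[0.8,15.5,4.5,0,0,-0.059],[1.1,18.9,6,0,0,-0.059],[1.1,18.9,6,0,0,-0.059],[1.1,18.9,6,0,0,-0.059],[1.1,18.9,6,0,0,-0.059],[1.1,18.9,6,0,0,-0.059]]' 1
python3 look.py d1
python3 - <<'E'
from h import *; import pickle
s,im=pickle.load(open('d1.pkl','rb')); P=cloud(im,s['ee_pos'],s['eef_rot'])
hsv=cv2.cvtColor(im['pixels'],cv2.COLOR_RGB2HSV)
m=(hsv[...,0]<25)&(hsv[...,1]>60)&(P[...,2]>.046)&(P[...,2]<.075)&(P[...,0]<.53)&(P[...,0]>.42)
n,l,st,ce=cv2.connectedComponentsWithStats(m.astype(np.uint8)); i=1+st[1:,4].argmax(); m=l==i
r=rect('dowel',P,m); print(st[i],cv2.boxPoints(r).round(1).tolist())
for y in np.arange(-.43,-.24,.02):
    k=m&(abs(P[...,1]-y)<.004)
    if k.sum()>5: print(round(y,2), np.percentile(P[k][:,0],[2,98]).round(4), np.percentile(P[k][:,2],98).round(4))
E
```

```text
time: 1.7
ee_pos: [0.4711, -0.2188, 0.2225]
eef_rot: [3.141, -0.0, -0.003]
ft_force: [-0.1, -0.3, 0.3]
gripper_width: 0.0859
time: 2.45
ee_pos: [0.4827, -0.4041, 0.1631]
eef_rot: [3.141, -0.001, 0.058]
ft_force: [0.4, -0.1, 0.6]
gripper_width: 0.0857
2.45 [ 0.4827 -0.4041  0.1631] [ 3.1412e+00 -7.0000e-04  5.8400e-02] [-0.7   0.33  0.05  1.29  0.    0.82]
dowel 7046 [ 482.6 -351.1] [ 23.2 148.5] 3.5 z [47.5 54.1 56.5]
[ 237    0   36  222 7046] [[466.5, -277.70001220703125], [475.5, -425.8999938964844], [498.6000061035156, -424.5], [489.70001220703125, -276.29998779296875]]
-0.41 [0.4758 0.4965] 0.0563
-0.39 [0.4746 0.4958] 0.0563
-0.37 [0.4731 0.4943] 0.0562
-0.35 [0.4718 0.4935] 0.0565
-0.33 [0.4704 0.492 ] 0.0564
-0.31 [0.4693 0.4909] 0.0565
-0.29 [0.4685 0.4897] 0.0565
```

View pics/d1.png

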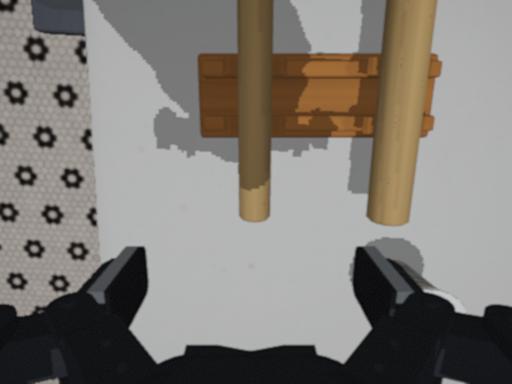

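The wrist view shows the near dowel's free end at (255,217). Its axis is tilted 0.059 rad and lies about 3 mm in +x of the TCP. Now I'll descend and close.

```bash
python3 -m inch '[[0.1,0,2,0,0,0],[0.3,0,5,0,0,0],[0.3,0,8,0,0,0],[0.3,0,10.5,0,0,0],[0.3,0,11.7,0,0,0],[0.3,0,12.3,0,0,0],[0.3,0,12.3,0,0,0],[0.3,0,12.3,0,0,0]]' 1
python3 -m inch '[[0,0,0,0,0,0],[0,0,0,0,0,0],[0,0,0,0,0,0],[0,0,0,0,0,0],[0,0,0,0,0,0],[0,0,0,0,0,0],[0,0,0,0,0,0],[0,0,0,0,0,0]]' 0
python3 -m inch '[[0,0,0,0,0,0],[0,0,0,0,0,0]]' 0
```

```text
time: 3.17
ee_pos: [0.4868, -0.404, 0.0409]
eef_rot: [3.14, -0.001, 0.06]
ft_force: [-0.4, 0.6, 0.8]
gripper_width: 0.0853
time: 3.83
ee_pos: [0.486, -0.404, 0.0396]
eef_rot: [3.141, -0.0, 0.059]
ft_force: [-0.5, -0.1, 2.6]
gripper_width: 0.0224
time: 4.0
ee_pos: [0.4861, -0.404, 0.0395]
eef_rot: [3.141, -0.0, 0.059]
ft_force: [-0.7, -0.5, 2.2]
gripper_width: 0.0222
```

```bash
python3 -m inch '[[0,0,-0.3,0,0,0],[0,0,-1,0,0,0],[0,0,-2.5,0,0,0],[0,0,-4,0,0,0],[0,0,-6,0,0,0],[0,0,-8,0,0,0],[0,0,-8,0,0,0],[0,0,-8,0,0,0]]' 0
python3 -m inch '[[-0.2,-1.5,0,0,0,0.01],[-0.7,-4,0,0,0,0.02],[-1.2,-7.5,0,0,0,0.05],[-1.9,-11.5,0,0,0,0.07],[-2.6,-15.5,0,0,0,0.1],[-3.2,-19.5,0,0,0,0.13],[-3.9,-23.5,0,0,0,0.16],[-4.6,-27.5,0,0,0,0.19],[-5.1,-30.8,0,0,0,0.206],[-5.3,-31.8,0,0,0,0.206]]' 0
python3 -m inch '[[0,0,0,0,0,0],[0,0,0,0,0,0],[0,0,0,0,0,0],[0,0,0,0,0,0]]' 0
cat > dow.py <<'E'
import sys,pickle
from h import *
from workcell import read_state, eyes
s=read_state(); print(s['time'],s['ee_pos'].round(4) if hasattr(s['ee_pos'],'round') else s['ee_pos'],s['eef_rot'],s['gripper_width'],s['ft_force'])
O=np.array([.4437,.1074]); u=np.array([.146,.9893]); u/=np.linalg.norm(u); v=np.array([-u[1],u[0]])
e=s['ee_pos'][:2]-O; print('tcp gauge s,w mm',e@u*1e3,e@v*1e3)
tc=s['ee_pos'][2]
for n in ['wrist','scene','side']:
    im=eyes.get_image(n); P=cloud(im,s['ee_pos'],s['eef_rot']) if n=='wrist' else cloud(im)
    pickle.dump((s,im),open(sys.argv[1]+n+'.pkl','wb'))
    hsv=cv2.cvtColor(im['pixels'],cv2.COLOR_RGB2HSV)
    S=(P[...,:2]-O)@u; W=(P[...,:2]-O)@v
    m=(hsv[...,0]<25)&(hsv[...,1]>50)&(P[...,2]>tc-.012)&(P[...,2]<tc+.03)&(abs(W)<.04)&(S<0)&(S>-.3)
    print(n,m.sum())
    if m.sum()<30: continue
    print(' S range',np.percentile(S[m],[.5,99.5]).round(4))
    for a in np.arange(-.2,0,.02):
        k=m&(abs(S-a)<.006)
        if k.sum()>8: print('  ',round(a,2),'w',np.percentile(W[k],[3,97]).round(4),'mid',np.percentile(W[k],[3,97]).mean().round(4),'ztop',np.percentile(P[k][:,2],97).round(4))
E
python3 dow.py p1
```

```text
time: 4.67
ee_pos: [0.4866, -0.4043, 0.1207]
eef_rot: [3.14, -0.002, 0.059]
ft_force: [0.0, 0.3, -0.9]
gripper_width: 0.0219
time: 5.5
ee_pos: [0.4117, -0.0859, 0.118]
eef_rot: [-3.14, 0.003, -0.144]
ft_force: [0.2, -0.3, -2.0]
gripper_width: 0.022
time: 5.83
ee_pos: [0.4146, -0.0905, 0.119]
eef_rot: [3.141, 0.0, -0.148]
ft_force: [-0.0, -0.2, -1.3]
gripper_width: 0.0223
5.8333 [ 0.4146 -0.0905  0.119 ] [ 3.14134822e+00  3.87592327e-04 -1.48465097e-01] 0.022289528005528816 [-0.0494624  -0.1542343  -1.32245546]
tcp gauge s,w mm -200.05084279065073 -0.13155751631435716
wrist 20423
 S range [-0.2188 -0.1052]
   -0.2 w [-0.0112  0.0105] mid -0.0004 ztop 0.1352
   -0.18 w [-0.0109  0.0099] mid -0.0005 ztop 0.1351
   -0.16 w [-0.011   0.0102] mid -0.0004 ztop 0.135
   -0.14 w [-0.011  0.01 ] mid -0.0005 ztop 0.135
   -0.12 w [-0.0109  0.01  ] mid -0.0004 ztop 0.1349
   -0.1 w [-0.0115  0.0106] mid -0.0005 ztop 0.1344
scene 272
 S range [-0.2214 -0.0439]
   -0.16 w [0.0088 0.0149] mid 0.0119 ztop 0.1332
   -0.14 w [-0.0017  0.0146] mid 0.0064 ztop 0.1351
   -0.12 w [-0.0049  0.0124] mid 0.0038 ztop 0.1359
   -0.1 w [-0.0015  0.0143] mid 0.0064 ztop 0.1365
   -0.08 w [-0.004   0.0136] mid 0.0048 ztop 0.1354
   -0.06 w [-0.0046  0.0144] mid 0.0049 ztop 0.1348
side 203
 S range [-0.2237 -0.0453]
   -0.2 w [-0.0099  0.0046] mid -0.0026 ztop 0.1354
   -0.14 w [0.0038 0.0118] mid 0.0078 ztop 0.1331
   -0.12 w [-0.0016  0.0101] mid 0.0042 ztop 0.1351
   -0.06 w [-0.0043  0.0107] mid 0.0032 ztop 0.1363
```

The dowel is held straight and level, with the tip about 39 mm before ring 1. The lateral error is 0.5 mm. I'll lower it to ring height.

```bash
python3 -m inch '[[0,0,1,0,0,0],[0,0,2.5,0,0,0],[-0.04,0,4,0,0,0],[-0.04,0,5.5,0,0,0],[-0.04,0,6.8,0,0,0],[-0.04,0,7.4,0,0,0],[-0.04,0,7.6,0,0,0],[-0.04,0,7.6,0,0,0],[-0.04,0,7.6,0,0,0],[-0.04,0,7.6,0,0,0]]' 0
python3 dow.py p2 | grep -v scene; python3 - <<'E'
import pickle,cv2,numpy as np
a=[]
for n,(r,c) in {'p2scene':(170,180),'p2side':(150,155)}.items():
    p=pickle.load(open(n+'.pkl','rb'))[1]['pixels'][r:r+75,c:c+100]; a.append(cv2.resize(p,(400,300),interpolation=cv2.INTER_CUBIC))
cv2.imwrite('pics/p2.png',np.hstack(a)[...,::-1])
E
```

```text
time: 6.82
ee_pos: [0.4145, -0.0896, 0.044]
eef_rot: [3.142, -0.001, -0.147]
ft_force: [-0.3, 1.0, -0.4]
gripper_width: 0.0221
6.8167 [ 0.4145 -0.0896  0.044 ] [ 3.14150398e+00 -1.33700483e-03 -1.47095533e-01] 0.022136195751892632 [-0.30977015  0.96501625 -0.4371522 ]
tcp gauge s,w mm -199.16619079123856 0.07679307187284685
wrist 20551
 S range [-0.218  -0.1042]
   -0.2 w [-0.011   0.0107] mid -0.0001 ztop 0.0602
   -0.18 w [-0.0109  0.0104] mid -0.0002 ztop 0.0602
   -0.16 w [-0.0108  0.0106] mid -0.0001 ztop 0.06
   -0.14 w [-0.0108  0.0102] mid -0.0003 ztop 0.06
   -0.12 w [-0.0109  0.0103] mid -0.0003 ztop 0.0599
   -0.1 w [-0.0114  0.0107] mid -0.0003 ztop 0.0597
 S range [-0.2207 -0.0011]
   -0.14 w [0.     0.0132] mid 0.0066 ztop 0.0602
   -0.12 w [-0.0036  0.0124] mid 0.0044 ztop 0.0609
   -0.1 w [-0.0001  0.0131] mid 0.0065 ztop 0.0615
   -0.08 w [-0.0006  0.0136] mid 0.0065 ztop 0.0601
   -0.06 w [-0.0019  0.0129] mid 0.0055 ztop 0.0604
   -0.04 w [-0.0036  0.0131] mid 0.0047 ztop 0.0588
side 215
 S range [-0.2222 -0.0007]
   -0.2 w [-0.0116  0.009 ] mid -0.0013 ztop 0.0639
   -0.14 w [0.0061 0.0111] mid 0.0086 ztop 0.0583
   -0.12 w [0.0017 0.0101] mid 0.0059 ztop 0.0598
   -0.06 w [-0.0072  0.0112] mid 0.002 ztop 0.0593
```

View pics/p2.png

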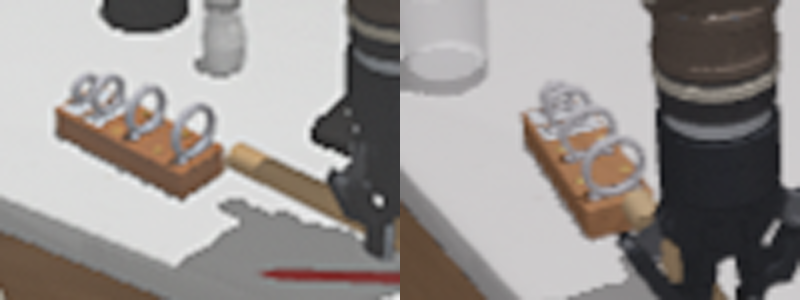

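The picture shows the tip lined up just before ring 1. I'll advance through ring 1.

```bash
python3 -m inch '[[0,-0.5,0.05,0,0,0],[0,-1.2,0.1,0,0,0],[0,-2.2,0.1,0,0,0],[0,-3.2,0.1,0,0,0],[0,-4.2,0.1,0,0,0],[0,-5.2,0.1,0,0,0],[0,-6.2,0.1,0,0,0],[0,-7.2,0.1,0,0,0],[0,-8,0.1,0,0,0],[0,-8.5,0.1,0,0,0]]' 0
python3 -m inch '[[0,0,0,0,0,0],[0,-0.3,0,0,0,0],[0,-0.6,0,0,0,0],[0,-1,0,0,0,0],[0,-1.4,0,0,0,0],[0,-1.8,0,0,0,0],[0,-2.2,0,0,0,0],[0,-2.5,0,0,0,0],[0,-2.5,0,0,0,0],[0,-2.5,0,0,0,0]]' 0
python3 dow.py p3 | head -14
```

```text
time: 7.8
ee_pos: [0.4265, -0.0042, 0.0423]
eef_rot: [-3.141, 0.0, -0.146]
ft_force: [-0.2, -0.4, -1.7]
gripper_width: 0.022
time: 8.63
ee_pos: [0.43, 0.0195, 0.0423]
eef_rot: [3.141, 0.0, -0.147]
ft_force: [0.6, 0.3, -1.1]
gripper_width: 0.022
8.6333 [0.43   0.0195 0.0423] [ 3.14149403e+00  3.32306141e-05 -1.46523574e-01] 0.022023699391990722 [ 0.60752917  0.3398742  -1.07436412]
tcp gauge s,w mm -88.91578584517751 0.6880525763403795
wrist 18945
 S range [-0.1078 -0.0004]
   -0.1 w [-0.0103  0.0112] mid 0.0004 ztop 0.0586
   -0.08 w [-0.0105  0.0112] mid 0.0004 ztop 0.0584
   -0.06 w [-0.0101  0.0109] mid 0.0004 ztop 0.0583
   -0.04 w [-0.0102  0.011 ] mid 0.0004 ztop 0.0584
   -0.02 w [-0.0102  0.0109] mid 0.0004 ztop 0.0583
scene 114
 S range [-0.1114 -0.0008]
   -0.1 w [-0.0111  0.014 ] mid 0.0015 ztop 0.0602
   -0.02 w [0.0034 0.0144] mid 0.0089 ztop 0.0581
side 125
```

```bash
python3 -m inch '[[0,-0.4,-0.03,0,0,0],[0,-0.8,-0.03,0,0,0],[0,-1.2,-0.03,0,0,0],[0,-1.5,-0.03,0,0,0],[0,-1.7,-0.03,0,0,0],[0,-1.9,-0.03,0,0,0],[0,-2.1,-0.03,0,0,0],[0,-2.2,-0.03,0,0,0],[0,-2.3,-0.03,0,0,0],[0,-2.4,-0.03,0,0,0]]' 0
python3 -m inch '[[0,-0.1,0,0,0,0],[0,-0.2,0,0,0,0],[0,-0.3,0,0,0,0],[0,-0.4,0,0,0,0],[0,-0.5,0,0,0,0]]' 0
```

```text
time: 9.62
ee_pos: [0.4336, 0.0432, 0.0426]
eef_rot: [3.142, 0.0, -0.147]
ft_force: [-0.7, 1.1, -1.2]
gripper_width: 0.0222
time: 10.03
ee_pos: [0.4343, 0.0481, 0.0426]
eef_rot: [3.142, -0.0, -0.147]
ft_force: [-0.9, -0.7, -0.1]
gripper_width: 0.0219
```

```bash
python3 -m inch '[[0,-0.1,0,0,0,0],[0,-0.2,0,0,0,0],[0,-0.3,0,0,0,0],[0,-0.4,0,0,0,0],[0,-0.5,0,0,0,0]]' 0
```

```text
time: 10.45
ee_pos: [0.435, 0.0531, 0.0426]
eef_rot: [3.142, 0.0, -0.147]
ft_force: [0.4, 0.1, -0.7]
gripper_width: 0.0222
```

```bash
python3 -m inch '[[0,-0.1,0,0,0,0],[0,-0.2,0,0,0,0],[0,-0.3,0,0,0,0],[0,-0.4,0,0,0,0],[0,-0.5,0,0,0,0]]' 0
```

```text
time: 10.87
ee_pos: [0.4357, 0.0581, 0.0426]
eef_rot: [-3.142, 0.0, -0.147]
ft_force: [0.5, -0.3, -0.8]
gripper_width: 0.0222
```

```bash
python3 -m inch '[[0,-0.1,0,0,0,0],[0,-0.2,0,0,0,0],[0,-0.3,0,0,0,0],[0,-0.4,0,0,0,0],[0,-0.5,0,0,0,0]]' 0
```

```text
time: 11.28
ee_pos: [0.4365, 0.063, 0.0426]
eef_rot: [3.142, -0.0, -0.147]
ft_force: [0.6, 0.5, -0.9]
gripper_width: 0.0219
```

```bash
python3 -m inch '[[0,-0.05,0,0,0,0],[0,-0.1,0,0,0,0],[0,-0.15,0,0,0,0],[0,-0.2,0,0,0,0]]' 0
```

```text
time: 11.62
ee_pos: [0.4368, 0.0649, 0.0426]
eef_rot: [3.142, 0.0, -0.147]
ft_force: [-0.1, -0.6, -1.6]
gripper_width: 0.0221
```

```bash
python3 -m inch '[[0,-0.05,0,0,0,0],[0,-0.1,0,0,0,0],[0,-0.15,0,0,0,0],[0,-0.2,0,0,0,0]]' 0
```

```text
time: 11.95
ee_pos: [0.4371, 0.0669, 0.0426]
eef_rot: [-3.142, 0.0, -0.147]
ft_force: [-0.5, -0.1, -0.8]
gripper_width: 0.0223
```

```bash
python3 -m inch '[[0,-0.05,0,0,0,0],[0,-0.1,0,0,0,0],[0,-0.15,0,0,0,0]]' 0
```

```text
time: 12.2
ee_pos: [0.4373, 0.0684, 0.0426]
eef_rot: [-3.142, 0.0, -0.147]
ft_force: [-0.7, 0.1, -0.6]
gripper_width: 0.0221
```

```bash
python3 -m inch '[[0,-0.04,0,0,0,0],[0,-0.08,0,0,0,0],[0,-0.12,0,0,0,0]]' 0
```

```text
time: 12.45
ee_pos: [0.4374, 0.0696, 0.0426]
eef_rot: [3.142, 0.0, -0.147]
ft_force: [0.3, -1.1, -1.3]
gripper_width: 0.0222
```

```bash
python3 -m inch '[[0,-0.04,0,0,0,0],[0,-0.08,0,0,0,0],[0,-0.12,0,0,0,0]]' 0
```

```text
time: 12.7
ee_pos: [0.4376, 0.0707, 0.0426]
eef_rot: [3.142, 0.0, -0.147]
ft_force: [-0.3, 0.6, -0.1]
gripper_width: 0.0221
```

```bash
python3 -m inch '[[0,-0.04,0,0,0,0],[0,-0.08,0,0,0,0],[0,-0.12,0,0,0,0]]' 0
```

```text
time: 12.95
ee_pos: [0.4378, 0.0719, 0.0426]
eef_rot: [3.142, -0.0, -0.147]
ft_force: [-0.1, 0.0, -0.2]
gripper_width: 0.022
```

```bash
python3 -m inch '[[0,-0.04,0,0,0,0],[0,-0.08,0,0,0,0],[0,-0.12,0,0,0,0]]' 0
```

```text
time: 13.2
ee_pos: [0.438, 0.0731, 0.0426]
eef_rot: [-3.142, 0.0, -0.147]
ft_force: [-0.0, -0.2, 0.3]
gripper_width: 0.022
```

```bash
python3 -m inch '[[0,-0.04,0,0,0,0],[0,-0.08,0,0,0,0],[0,-0.12,0,0,0,0]]' 0
```

```text
time: 13.45
ee_pos: [0.4382, 0.0743, 0.0426]
eef_rot: [3.142, -0.0, -0.147]
ft_force: [-1.0, -0.2, -1.3]
gripper_width: 0.0223
```

```bash
python3 -m inch '[[0,-0.04,0,0,0,0],[0,-0.08,0,0,0,0],[0,-0.12,0,0,0,0]]' 0
```

```text
time: 13.7
ee_pos: [0.4384, 0.0755, 0.0426]
eef_rot: [-3.142, -0.0, -0.147]
ft_force: [-0.1, 0.1, -0.5]
gripper_width: 0.0218
```

```bash
python3 -m inch '[[0,-0.04,0,0,0,0],[0,-0.08,0,0,0,0],[0,-0.12,0,0,0,0]]' 0
```

```text
time: 13.95
ee_pos: [0.4385, 0.0767, 0.0426]
eef_rot: [3.142, 0.0, -0.147]
ft_force: [0.0, -0.4, -0.8]
gripper_width: 0.0221
```

```bash
python3 -m inch '[[0,-0.04,0,0,0,0],[0,-0.08,0,0,0,0],[0,-0.12,0,0,0,0]]' 0
```

```text
time: 14.2
ee_pos: [0.4387, 0.0779, 0.0426]
eef_rot: [-3.142, -0.0, -0.147]
ft_force: [0.2, 0.8, -0.7]
gripper_width: 0.0221
```

```bash
python3 -m inch '[[0,-0.04,0,0,0,0],[0,-0.08,0,0,0,0],[0,-0.12,0,0,0,0]]' 0;  python3 dow.py p4 | head -9
```

```text
time: 14.45
ee_pos: [0.4389, 0.0791, 0.0426]
eef_rot: [3.142, 0.0, -0.147]
ft_force: [-0.2, -0.4, -1.0]
gripper_width: 0.0221
14.45 [0.4389 0.0791 0.0426] [ 3.14158649e+00  2.42628105e-05 -1.46950827e-01] 0.022100088854325482 [-0.23029881 -0.38106568 -0.96074458]
tcp gauge s,w mm -28.71391269982737 0.6604786011866255
wrist 5850
 S range [-0.0483 -0.0064]
   -0.04 w [-0.0104  0.0112] mid 0.0004 ztop 0.0589
   -0.02 w [-0.0105  0.0112] mid 0.0004 ztop 0.0588
scene 52
 S range [-0.0502 -0.004 ]
   -0.04 w [-0.0128  0.0123] mid -0.0002 ztop 0.059
```

```bash
python3 -m inch '[[0,-0.03,0,0,0,0],[0,-0.06,0,0,0,0],[0,-0.1,0,0,0,0]]' 0
```

```text
time: 14.85
ee_pos: [0.4388, 0.0794, 0.0425]
eef_rot: [3.14, 0.0, -0.147]
ft_force: [-0.8, -4.0, -1.1]
gripper_width: 0.0219
```

That's contact: −4 N along y and the dowel has stopped. I'll ease up to about 8 N.

```bash
python3 -m inch '[[0,-0.02,0,0,0,0],[0,-0.04,0,0,0,0]]' 0
```

```text
time: 15.02
ee_pos: [0.4388, 0.0795, 0.0424]
eef_rot: [3.139, 0.0, -0.148]
ft_force: [-0.6, -5.7, -0.6]
gripper_width: 0.0224
```

```bash
python3 -m inch '[[0,-0.02,0,0,0,0],[0,-0.04,0,0,0,0],[0,-0.04,0,0,0,0]]' 0
```

```text
time: 15.27
ee_pos: [0.4387, 0.0795, 0.0423]
eef_rot: [3.138, 0.0, -0.148]
ft_force: [-1.2, -6.9, -0.6]
gripper_width: 0.0219
```

```bash
python3 -m inch '[[0,-0.02,0,0,0,0],[0,-0.03,0,0,0,0],[0,-0.03,0,0,0,0],[0,-0.03,0,0,0,0]]' 0
```

```text
time: 15.6
ee_pos: [0.4387, 0.0796, 0.0423]
eef_rot: [3.138, 0.0, -0.148]
ft_force: [-0.6, -9.0, 0.1]
gripper_width: 0.0223
```

```bash
python3 -m inch '[[0,0,0,0,0,0],[0,0,0,0,0,0],[0,0,0,0,0,0],[0,0,0,0,0,0],[0,0,0,0,0,0]]' 0
python3 -m inch '[[0,0,0,0,0,0],[0,0,0,0,0,0],[0,0,0,0,0,0],[0,0,0,0,0,0]]' 0
```

```text
time: 16.02
ee_pos: [0.4387, 0.0796, 0.0423]
eef_rot: [3.138, 0.0, -0.148]
ft_force: [-0.9, -8.8, -1.1]
gripper_width: 0.0218
time: 16.35
ee_pos: [0.4387, 0.0796, 0.0423]
eef_rot: [3.138, 0.0, -0.148]
ft_force: [-2.1, -8.4, -0.7]
gripper_width: 0.0222
```

Pushed for about a second at roughly 8 to 9 N. Now I'll relax the push, lower the dowel onto the rings and open.

```bash
python3 -m inch '[[0,0.05,0,0,0,0],[0,0.1,0,0,0,0],[0,0.14,0,0,0,0],[0,0.14,0.04,0,0,0],[0,0.14,0.08,0,0,0],[0,0.14,0.1,0,0,0],[0,0.14,0.1,0,0,0]]' 0
```

```text
time: 16.93
ee_pos: [0.4389, 0.0795, 0.0415]
eef_rot: [3.141, 0.0, -0.147]
ft_force: [-1.0, -5.1, -0.5]
gripper_width: 0.022
```

```bash
python3 -m inch '[[0,0.02,0,0,0,0],[0,0.04,0,0,0,0],[0,0.04,0,0,0,0]]' 0
```

```text
time: 17.18
ee_pos: [0.4389, 0.0794, 0.0416]
eef_rot: [-3.141, 0.0, -0.147]
ft_force: [-0.3, -3.2, -1.6]
gripper_width: 0.0221
```

```bash
python3 -m inch '[[0,0.02,0,0,0,0],[0,0.03,0,0,0,0],[0,0.03,0,0,0,0]]' 0
python3 -m inch '[[0,0,0,0,0,0],[0,0,0,0,0,0],[0,0,0,0,0,0],[0,0,0,0,0,0],[0,0,0,0,0,0],[0,0,0,0,0,0],[0,0,0,0,0,0],[0,0,0,0,0,0]]' 1
```

```text
time: 17.43
ee_pos: [0.439, 0.0794, 0.0417]
eef_rot: [-3.141, -0.0, -0.147]
ft_force: [-1.0, -0.9, -0.2]
gripper_width: 0.0223
time: 18.1
ee_pos: [0.4389, 0.0791, 0.0416]
eef_rot: [-3.142, -0.0, -0.147]
ft_force: [0.5, -0.2, 1.1]
gripper_width: 0.0852
```

Released. I'll rise straight up and check.

```bash
python3 -m inch '[[0,0,-0.5,0,0,0],[0,0,-1.5,0,0,0],[0,0,-3,0,0,0],[0,0,-5,0,0,0],[0,0,-8,0,0,0],[0,0,-11,0,0,0],[0,0,-14,0,0,0],[0,0,-16,0,0,0],[0,0,-16,0,0,0],[0,0,-16,0,0,0]]' 1
python3 look.py f1; python3 - <<'E'
from h import *; import pickle
from workcell import eyes
s,im=pickle.load(open('f1.pkl','rb')); P=cloud(im,s['ee_pos'],s['eef_rot'])
O=np.array([.4437,.1074]); u=np.array([.146,.9893]); v=np.array([-u[1],u[0]])
S=(P[...,:2]-O)@u; W=(P[...,:2]-O)@v
hsv=cv2.cvtColor(im['pixels'],cv2.COLOR_RGB2HSV)
m=(P[...,2]>.045)&(P[...,2]<.065)&(abs(W)<.012)&(S>-.08)&(S<-.002); print('outside S',np.percentile(S[m],[.5,99.5]),'ztop',np.percentile(P[m][:,2],97))
m=(P[...,2]>.05)&(P[...,2]<.065)&(abs(W)<.011)&(S>0.01)&(S<.15); print('inside S',np.percentile(S[m],[.5,99.5]) if m.sum() else None,'ztop',np.percentile(P[m][:,2],97))
a=eyes.get_image('scene')['pixels']
b=cv2.resize(a[140:280,140:410],(540,280),interpolation=cv2.INTER_CUBIC)
cv2.imwrite('pics/f.png',np.vstack([b,cv2.resize(im['pixels'],(540,320))[:]])[...,::-1])
E
```

```text
time: 18.93
ee_pos: [0.4397, 0.0792, 0.2035]
eef_rot: [-3.14, -0.003, -0.147]
ft_force: [-0.1, -0.4, 0.2]
gripper_width: 0.0853
18.9333 [0.4397 0.0792 0.2035] [-3.1405 -0.0033 -0.147 ] [ 0.18 -0.02 -0.28  1.31  0.    1.9 ]
outside S [-0.05017629 -0.00308408] ztop 0.05702667229674822
inside S [0.01054787 0.10527353] ztop 0.06303937614193701
```

View pics/f.png

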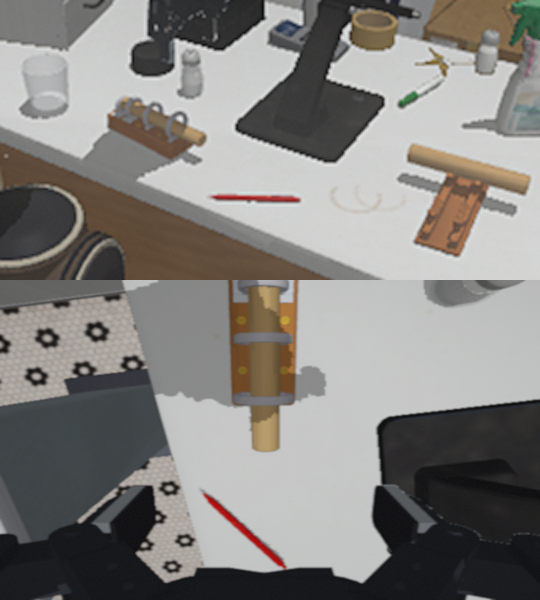

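The dowel lies through rings 1 to 3 with 50 mm outside, so its tip is at about 130 mm, in ring 4's range. The other dowel and the bystanders look unmoved.

```bash
python3 -c "
from workcell import arm; print(arm.finish_job())"
```

```text
the job is handed in; nothing more can be done
None
```

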